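Seat a flute head joint in the sloping repair cradle and close its keeper

ROBOT

A 6-joint arm with a two-finger parallel gripper is mounted at the origin on the work surface. World frame = base frame: x ahead of the robot, y to its left, z up, the work surface at z = 0. Lengths are in m, angles in rad, forces in N, time in s.
With the tool pointing down it reaches from about 0.325 to 0.775 m from the base axis. Payload 5.5 kg.
Tool frame: the origin (TCP) lies between the finger pads; the fingertips stand 8 mm ahead of it and the grasp point (between the pads) lies 11 mm behind it (tcp_to_tips is the distance from the TCP to the fingertips, in m); z points along the fingers, y is the line along which they close (so a half turn about z gives the same grasp; the last joint's range is limited). The gripper opens to 88 mm and grips with 3 to 60 N. Pads are 20 mm wide; open, the fingers measure 115 mm over their backs; the gripper's body (75 mm by 178 mm) begins 61 mm behind the grasp point.
Start: joints at [1.263, 0.091, 1.231, -0, 1.82, -0.057], TCP at [0.149, 0.581, 0.231] pointing down, gripper open.
Joint ranges: [-2.87, 2.87], [-0.86, 2.18], [0.17, 2.46], [-1.51, 4.65], [0.06, 2.69], [-2.65, 2.65]. Speed limits (rad/s): [2.57, 2.57, 3.01, 3.14, 3.14, 3.14].

INTERFACE

Orientations are given as a unit quaternion [w, x, y, z].
In Python, from bench import * gives the robot as it stands. Calls block until the motion is done:
- move_to(position, orientation): joint-space move of the TCP to a pose.
- move_l(position, speed=0.15, orientation=None): straight line of the TCP; orientation=None keeps the orientation; speed is the mean speed in m/s.
- movej(angles): joint-space move.
- gripper_open() and close(): open the fingers fully, or close them until they stop; the grip force is fixed at half the most.
- hold(seconds).
- inverse_kinematics(position, orientation): joint angles nearest the present ones, or None.
- state(): the state.
- get_image(name): name is "scene" or "top" or "wrist"; returns a dict with "frame" (420x560x3 uint8, blue, green, red), "depth" (420x560 float32, m along the optical axis (not along the pixel's ray), 0 where there is no reading), "camera_matrix" (3x3 intrinsics, pixels), "k1" (the pictures are not rectified: a ray, as slopes to the right and down, at radius r is drawn at 1 + k1 r^2 times it, then the intrinsics apply), "view" (4x4, takes a point from world to camera coordinates). Camera axes: x right, y up, looking along -z (the intrinsics and any distortion apply to the point x, -y, -z); pixel columns grow to the right and rows downward; lengths in m; the calibration is good to about 2 mm. A picture is of the moment at which its call begins.
A pose or a line that the arm cannot do raises IKError and nothing moves.
- job_done(): hands the job in; it is judged then, once.
The state is a dict: "time": time; "joint_pos": joint angles; "dq": joint speeds; "joint_torque": joint torques, N m; "ee_pos": TCP position; "ee_rot": TCP orientation; "ft_force": force on the tool from outside, world axes, zero at the start; "moment": the same for the moment, N m; "finger_gap": finger opening in m; "finger_force": force on a finger pad.
Only numpy, scipy, OpenCV 4.12 (cv2) and the standard library are available. Lean on these libraries where they do the work, as an engineer would, in place of code of your own. Each camera call takes 0.05 s, during which the arm holds its last target. There are 200 camera calls.

TASK

Lay the flute head joint (the long silver tube with the brass lip plate) in the sloping cradle, resting in both V saddles with its crown end right down against the brass stop and the lip plate facing up; lower it in, do not drop it. Then, with the tube seated, swing the red-knobbed brass keeper across it until it is fully closed. Leave the foot joint on its rest and everything else where it is.

Things in the scene. Friction and masses are not known exactly. Their poses are not given: they have to be found in the camera images.
- headjoint: Silver tube, 200 mm long, 19 mm diameter, about 0.13 kg. Origin on the axis at mid length; x runs from the closed crown end (-100 mm, brass band) to the open end (+100 mm); z towards the brass lip plate, which spans x = -72 to -18 mm, 27 mm wide, top 13 mm off the axis. Starts level, lip plate up, axis 45 mm over the table. Plain tube free to grasp from x = -8 to +40 mm.
- rest_head: Fixed green rest in which the head joint starts. Base 170 x 85 x 12 mm with two V blocks 16 mm thick, 56 mm wide, at x = -55 and +55 mm, tops 45 mm above the table (level with the tube's axis). Origin under its centre.
- ramp: Fixed slope of the cradle, rising 30 degrees, low end roughly towards the robot. Frame: origin on the seated tube's axis at the face of the brass stop at the low end; x up the slope along that axis, y level across, z square to the slope. Seated, the tube's axis is this x axis, its crown at 0, its middle at x = 100 mm. Friction may keep a tube from sliding down.
- cradle: Wooden cradle that carries the slope, fixed; origin on the table below the middle of the seat, base 220 x 130 mm. In the ramp frame: cork V saddles 16 mm thick, 56 mm wide at x = 45 and 155 mm, tops at z = 0, so they hold the tube's lower half; board 110 mm wide below, its top at z = -40 mm; stop plate 40 mm wide, up to z = +9 mm.
- keeper (a joint): Angle (rad) of the keeper: brass arm 14 mm wide, 90 mm long on a stiff pivot square to the slope at ramp x = 155, y = -45 mm. 0 = fully closed, at its end stop, arm along ramp +y over the upper saddle, 4 mm above the tube; 1.57 = pointing up the slope. Starts at 1.0 to 1.55, stays where left; about 1 N at the knob moves it.
- keeper_knob (a point): Grip point on the keeper's round red knob, 14 mm diameter, 38 mm tall, square to the slope, 80 mm from the pivot. The knob spans ramp z = 20 to 57 mm, this point is at z = 43 mm. At angle a it is at ramp x = 155 + 80 sin a, y = -45 + 80 cos a (mm).
- lip (a point): Centre of the lip plate's top, 45 mm from mid tube towards the crown.
- footjoint: Flute foot joint, not to be touched: silver tube 140 mm long, 19 mm diameter, three small brass key cups on top and no lip plate, lying in a second green rest of the same kind. Origin at mid tube on the axis.
- pad_tin: Small round brass tin, 38 mm across, 16 mm tall, bystander; origin under its centre.
- cork_stopper: Cork stopper, 32 mm across, 26 mm tall, bystander; origin under its centre.
- swab_jar: Clear jar with red cap, 48 mm across, 120 mm tall, bystander; origin under its centre.
- glass_bowl: Glass bowl, 100 mm across, 60 mm tall, bystander; origin under its centre.
- screwdriver: Screwdriver, 170 mm, bystander.
- mallet: Small mallet, 240 mm, bystander.
- oil_bottle: White bottle with blue cap, 38 mm across, 90 mm tall, bystander; origin under its centre.
There are look-alikes about, which are no part of the job. What is shaped like the headjoint but pink is not meant.

How it is judged:
On the way, in this order (a step that is already met when the one before it is completed fails the run):
1. the head joint lies seated in the cradle, crown against the stop, while the keeper is still open (x of headjoint in the frame of ramp between 0.095 and 0.105 m and y of headjoint in the frame of ramp between -0.004 and 0.004 m and z of headjoint in the frame of ramp between -0.004 and 0.004 m and angle between the x axis of headjoint and the x axis of ramp, either way round below 0.06 rad and angle between the z axis of headjoint and the z axis of ramp, either way round below 0.4 rad and x of lip in the frame of ramp below 0.075 m and z of lip in the frame of ramp above 0.008 m and value of joint keeper above 0.6 rad), for 0.2 s.
2. the keeper is swung closed over the seated head joint (x of headjoint in the frame of ramp between 0.095 and 0.105 m and y of headjoint in the frame of ramp between -0.004 and 0.004 m and z of headjoint in the frame of ramp between -0.004 and 0.004 m and angle between the x axis of headjoint and the x axis of ramp, either way round below 0.06 rad and angle between the z axis of headjoint and the z axis of ramp, either way round below 0.4 rad and x of lip in the frame of ramp below 0.075 m and z of lip in the frame of ramp above 0.008 m and value of joint keeper below 0.12 rad), for 0.2 s.
At the end, for the whole second after the job is handed in: The head joint is at rest in both saddles: crown within 5 mm of the stop, axis within 4 mm and 3.4 degrees of the seat's axis, lip plate at the low end and facing up within 23 degrees; the keeper is within 0.12 rad of fully closed; the foot joint is within 20 mm of where it was (all of step 2 and linear speed of headjoint below 0.02 m/s and distance of footjoint from where it was at the start of the episode below 0.02 m); the robot touches nothing.
It fails at once if the head joint is dropped (it falls freely, out of the fingers, faster than 0.45 m/s) (linear speed of headjoint above 0.45 m/s and contact force between the fingers and headjoint below 0.01 N).
It fails at once if the foot joint or another bystander is displaced by more than 30 mm (distance of any of footjoint, pad_tin, cork_stopper, swab_jar, glass_bowl, screwdriver, mallet, oil_bottle from where it was at the start of the episode above 0.03 m).
It also fails if it takes over 54 s, if anything falls off the work surface, if the arm or the gripper's body presses on something with over 40 N, if the wrist force passes 120 N, or if a joint passes its speed limit or range.

## Working session

There is one attempt and no reset: what is moved stays moved. The work goes in short steps, each a Python script; the robot and the scene stay as the last script left them, time stands still between calls to the robot, and variables do not carry over. Pictures are saved under pics/ and viewed, at most 10 in all, crops included, and the job is handed in when it is done.

```bash
mkdir -p pics; cat > h.py <<'E'
from bench import *
import numpy as np, cv2
from scipy.spatial.transform import Rotation as R
def grab(n):
    im=get_image(n); np.savez('pics/%s.npz'%n,**{k:np.asarray(v) for k,v in im.items()}); return im
def load(n): return dict(np.load('pics/%s.npz'%n))
def ray(im,uv):
    K=im['camera_matrix']; k=float(im['k1'])
    uv=np.atleast_2d(np.array(uv,float))
    p=cv2.undistortPoints(uv[:,None],K,np.array([k,0,0,0,0.]))[:,0]
    V=im['view']; Rm=V[:3,:3]; o=-Rm.T@V[:3,3]
    d=np.c_[p[:,0],-p[:,1],-np.ones(len(p))]@Rm
    return o,d   # depth along axis = scale
def plane(im,uv,z):
    o,d=ray(im,uv); return o+d*((z-o[2])/d[:,2])[:,None]
def dpt(im,uv):
    o,d=ray(im,uv); uv=np.atleast_2d(uv).astype(int)
    return o+d*im['depth'][uv[:,1],uv[:,0]][:,None]
def proj(im,P):
    P=np.atleast_2d(P); V=im['view']; c=P@V[:3,:3].T+V[:3,3]
    x=c[:,0]/-c[:,2]; y=-c[:,1]/-c[:,2]; r=1+float(im['k1'])*(x*x+y*y); K=im['camera_matrix']
    return np.c_[K[0,0]*x*r+K[0,2],K[1,1]*y*r+K[1,2]]
def quat(x=None,y=None,z=None):
    z=np.array(z,float);z/=np.linalg.norm(z)
    y=np.array(y,float);y-=z*(y@z);y/=np.linalg.norm(y)
    q=R.from_matrix(np.c_[np.cross(y,z),y,z]).as_quat(); return q[[3,0,1,2]]
E
python3 - <<'E'
from h import *
a=grab('scene');b=grab('top')
for n,i in (('scene',a),('top',b)):
    cv2.imwrite(f'pics/{n}1.png',cv2.resize(i['frame'],(800,600))); print(n,i['camera_matrix'].tolist(),i['k1'],-i['view'][:3,:3].T@i['view'][:3,3],(i['depth']>0).mean())
print(state())
E
```

```text
scene [[433.82641098022003, 0.0, 279.293072606101], [0.0, 433.82641098022003, 211.88623897350703], [0.0, 0.0, 1.0]] -0.02030002919127555 [ 1.34131437 -0.45372687  1.01432903] 0.9958843537414966
top [[448.72633683712365, 0.0, 278.06450520838865], [0.0, 448.72633683712365, 207.3764008036205], [0.0, 0.0, 1.0]] -0.13184361003117964 [0.31059642 0.01934514 1.33255238] 0.9959098639455782
{'time': 0.1, 'joint_pos': array([ 1.26330857e+00,  9.17550130e-02,  1.23173752e+00, -3.42677737e-05,
        1.81977909e+00, -5.66807797e-02]), 'dq': array([ 2.17490274e-05, -2.88558472e-04, -2.74390117e-03, -9.70733070e-04,
       -9.74804644e-05, -1.28784787e-03]), 'joint_torque': array([ 2.82613393e-03, -4.47854626e+01, -4.07571101e+01,  7.00388965e-02,
        2.82753655e-02, -7.27055749e-05]), 'ee_pos': array([0.14883998, 0.58099711, 0.22965281]), 'ee_rot': array([-1.35679248e-04,  1.25079193e-01,  9.92146406e-01, -8.28614525e-04]), 'ft_force': array([-0.35701796, -0.18179633, -0.05614992]), 'moment': array([-0.0150395 ,  0.00885665, -0.01560225]), 'finger_force': 0.0, 'finger_gap': 0.08798812117991092}
```

View pics/scene1.png

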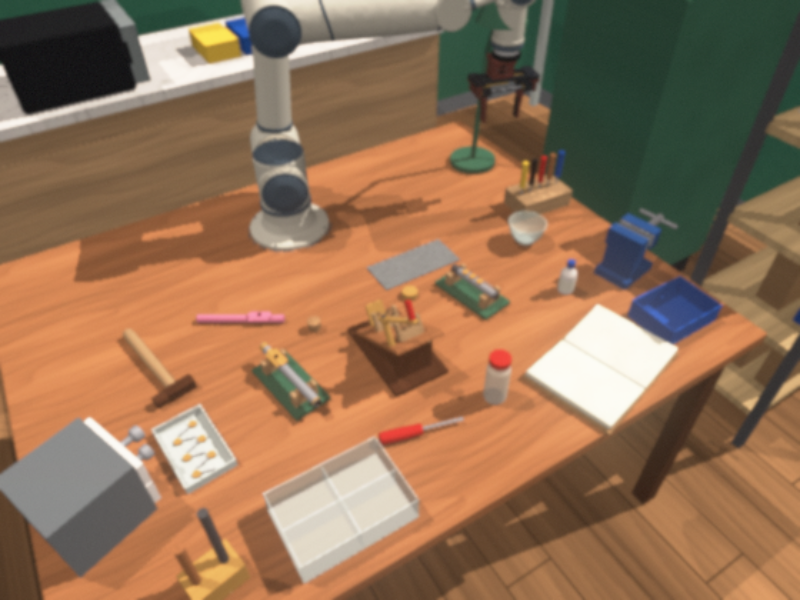

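View pics/top1.png

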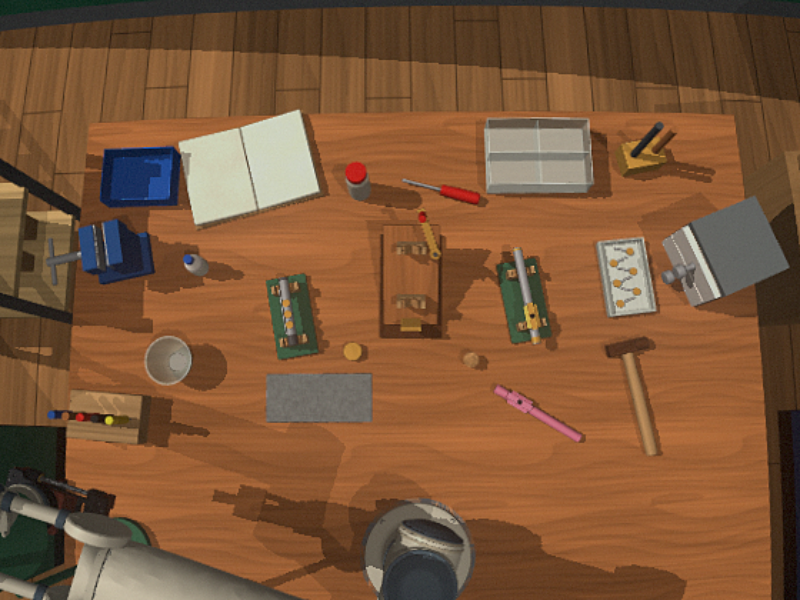

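Top view (800x600 px): a silver tube with a brass lip plate in a green rest at (525,295), a silver tube with three small key cups in a green rest at (290,315) and a pink look-alike at (538,412). The cradle is at (411,280), with the brass stop at (411,325) on the robot side, the keeper pivot at (435,253) and the red knob at (423,217). The head joint is the one at (525,295): it is silver and has one wide lip plate and a band at its near end. I'll confirm that in a crop, and measure coarsely at the same time.

```bash
python3 - <<'E'
from h import *
b=load('top');a=load('scene')
f=b['frame']
cv2.imwrite('pics/crop1.png',cv2.resize(f[140:320,180:420],(800,600),interpolation=cv2.INTER_CUBIC))
P=lambda u,v:[u*.7,v*.7]
for n,uv,z in (('head open',P(518,251),.045),('head crown',P(535,341),.045),('lip',P(531,315),.058),('stop',P(411,325),.06),('pivot',P(435,253),.14),('knob',P(423,217),.19),('upsad',P(411,248),.13),('losad',P(409,302),.08)):
    print(n,plane(b,[uv],z).round(3),dpt(b,[uv]).round(3))
w=get_image('wrist'); s=state()
T=np.eye(4); q=s['ee_rot']; T[:3,:3]=R.from_quat(q[[1,2,3,0]]).as_matrix(); T[:3,3]=s['ee_pos']
print('wrist cam in tool',np.linalg.inv(w['view']@T).round(3).tolist() if 0 else (np.linalg.inv(T)@np.linalg.inv(w['view'])).round(3).tolist(),w['camera_matrix'][0],w['k1'])
E
```

```text
head open [[ 0.614 -0.214  0.045]] [[ 0.61  -0.211  0.059]]
head crown [[ 0.427 -0.241  0.045]] [[ 0.426 -0.239  0.056]]
lip [[ 0.478 -0.232  0.058]] [[ 0.478 -0.233  0.057]]
stop [[0.461 0.009 0.06 ]] [[0.461 0.009 0.059]]
pivot [[ 0.589 -0.038  0.14 ]] [[ 0.584 -0.037  0.163]]
knob [[ 0.646 -0.015  0.19 ]] [[ 0.634 -0.013  0.23 ]]
upsad [[0.602 0.008 0.13 ]] [[0.601 0.008 0.135]]
losad [[0.504 0.013 0.08 ]] [[0.505 0.013 0.076]]
wrist cam in tool [[0.0, 0.963, 0.269, 0.073], [1.0, -0.0, -0.0, 0.0], [-0.0, 0.269, -0.963, -0.153], [0.0, 0.0, 0.0, 1.0]] [336.41859904   0.         278.88765602] -0.01801005653559557
```

View pics/crop1.png

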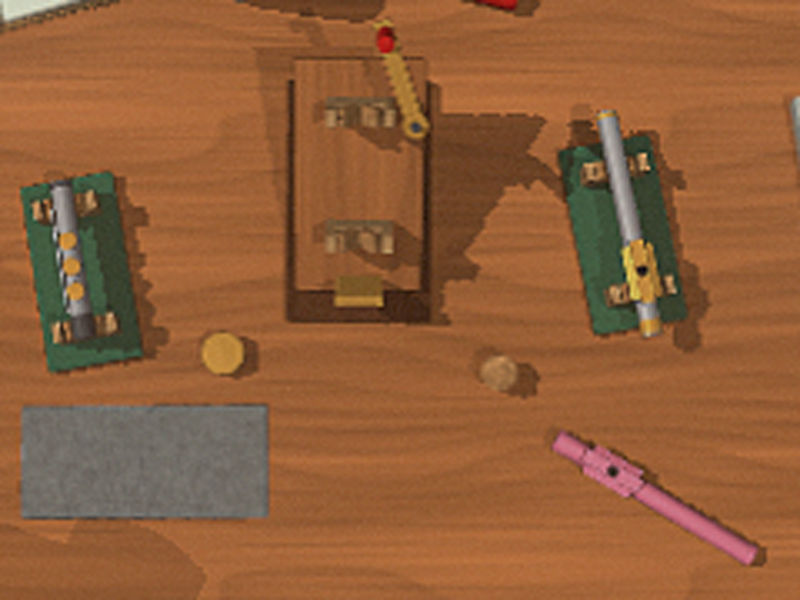

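The crop confirms it: at (630,220) there is a silver tube with a brass lip plate and dark hole, and its brass crown band is at the near end (650,325). The foot joint at (70,260) has key cups, and the pink tube at (650,500) is a look-alike. Next I'll take close views with the wrist camera, two of each place.

```bash
cat >> h.py <<'E'
def grabw(n):
    im=get_image('wrist'); np.savez('pics/%s.npz'%n,**{k:np.asarray(v) for k,v in im.items()}); return im
def tri(im1,uv1,im2,uv2):
    o1,d1=ray(im1,uv1);o2,d2=ray(im2,uv2);d1=d1[0];d2=d2[0]
    t=np.linalg.lstsq(np.c_[d1,-d2],o2-o1,rcond=None)[0]
    p,q=o1+t[0]*d1,o2+t[1]*d2; return (p+q)/2,np.linalg.norm(p-q)
E
python3 - <<'E'
from h import *
for y in ([0,1,0],[0,-1,0]):
    for p,z in (([.46,.009,.245],[.5,0,-.866]),([.52,-.228,.28],[0,0,-1]),([.55,.009,.12],[.5,0,-.866]),([.64,0,.2],[.5,0,-.866])):
        print(y,p,inverse_kinematics(p,quat(y=y,z=z)))
j=state()['joint_pos']
def best(p,z):  # tool x towards -x : y_tool = z x x
    return quat(y=np.cross(z,[-1,0,0]),z=z)
z=[.5,0,-.866]
q=best(0,z); move_to([.45,.05,.26],q); hold(.2); c1=grabw('c1')
move_l([.45,-.03,.26],.25); hold(.2); c2=grabw('c2')
q=best(0,[0,0,-1]); move_to([.54,-.19,.25],q); hold(.2); h1=grabw('h1')
move_l([.54,-.26,.25],.25); hold(.2); h2=grabw('h2')
for n,i in (('c1',c1),('h1',h1)): cv2.imwrite(f'pics/{n}.png',i['frame'])
cv2.imwrite('pics/cc.png',np.hstack([cv2.resize(c1['frame'],(400,300)),cv2.resize(c2['frame'],(400,300))]))
print(state()['time'],state()['joint_pos'])
E
```

```text
[0, 1, 0] [0.46, 0.009, 0.245] [-0.08663323 -0.79501958  1.9762171   0.04365846  1.43853382 -1.65163042]
[0, 1, 0] [0.52, -0.228, 0.28] [-4.73134495e-01  1.98051078e-02  1.21686214e+00 -4.44089210e-16
  1.90492541e+00 -2.04393082e+00]
[0, 1, 0] [0.55, 0.009, 0.12] [-0.06600626 -0.52023036  2.03397518  0.03691237  1.10545313 -1.64454944]
[0, 1, 0] [0.64, 0, 0.2] [-0.0725081  -0.26716209  1.70317304  0.03913257  1.18337673 -1.64840801]
[0, -1, 0] [0.46, 0.009, 0.245] [-0.08663323 -0.79501958  1.9762171   0.04365846  1.43853382  1.48996223]
[0, -1, 0] [0.52, -0.228, 0.28] [-4.73134495e-01  1.98051078e-02  1.21686214e+00 -4.44089210e-16
  1.90492541e+00  1.09766183e+00]
[0, -1, 0] [0.55, 0.009, 0.12] [-0.06600626 -0.52023036  2.03397518  0.03691237  1.10545313  1.49704322]
[0, -1, 0] [0.64, 0, 0.2] [-0.0725081  -0.26716209  1.70317304  0.03913257  1.18337673  1.49318465]
5.1833 [-5.04070121e-01  9.30906728e-02  1.19354967e+00  1.91350090e-04
  1.85437650e+00 -2.07609767e+00]
```

View pics/c1.png

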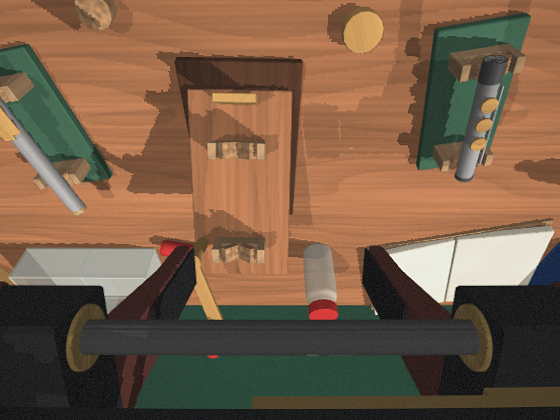

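View pics/h1.png

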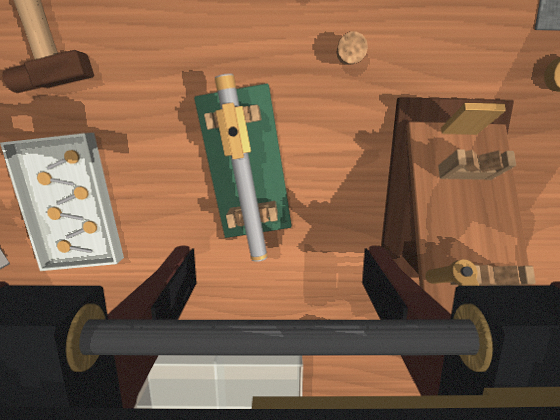

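c1 shows the ramp square on: the stop at (234,97), saddles at (236,150) and (238,252), and the keeper knob behind the left finger at (178,248). h1 shows the head joint: crown at (225,78), lip hole at (233,131), open end at (258,258). Next I'll segment and triangulate.

```bash
cat > meas.py <<'E'
from h import *
from scipy import ndimage as ni
# ---- head joint
L=[]
h1,h2=load('h1'),load('h2')
D=[]
for im in (h1,h2):
    f=im['frame'];hsv=cv2.cvtColor(f,cv2.COLOR_BGR2HSV);H,S,V=[hsv[...,i].astype(int) for i in range(3)]
    P=proj(im,[[.427,-.241,.045],[.614,-.214,.045],[.478,-.232,.058]])
    roi=np.zeros(f.shape[:2],np.uint8); cv2.line(roi,tuple(P[0].astype(int).tolist()),tuple(P[1].astype(int).tolist()),255,34)
    silver=((S<60)&(V>70)&(roi>0)).astype(np.uint8)
    n,l,st,c=cv2.connectedComponentsWithStats(silver); silver=l==1+st[1:,4].argmax()
    y,x=np.nonzero(silver); rows=np.unique(y); cx=np.array([x[y==r].mean() for r in rows]); w=np.array([np.ptp(x[y==r])+1 for r in rows])
    ok=abs(w-np.median(w))<2.5; pl=np.polyfit(rows[ok],cx[ok],1)
    gold=((H>12)&(H<32)&(S>120)&(V>110)&(roi>0)).astype(np.uint8)
    n,lg,stg,cg=cv2.connectedComponentsWithStats(gold)
    order=np.argsort(-stg[1:,4])[:4]+1
    dark=((V<60)&(roi>0)).astype(np.uint8); n,ld,sd,cd=cv2.connectedComponentsWithStats(dark)
    k=min(range(1,n),key=lambda k:np.hypot(*(cd[k]-P[2]))+(100 if sd[k,4]<15 else 0))
    print('silver rows',rows[[0,-1]],'w',np.median(w),'gold',[(stg[k].tolist(),cg[k].round(1).tolist()) for k in order],'hole',cd[k].round(1),sd[k,4],'P',P.round(0).tolist())
    D.append((rows,pl,cd[k]))
print('hole tri',tri(h1,D[0][2],h2,D[1][2]))
# axis from two planes
N=[];
for im,(rows,pl,_) in zip((h1,h2),D):
    v=np.array([rows[0]+5,rows[-1]-5.]);o,d=ray(im,np.c_[np.polyval(pl,v),v]); n=np.cross(d[0],d[1]);n/=np.linalg.norm(n);N.append((n,n@o))
dr=np.cross(N[0][0],N[1][0]);dr/=np.linalg.norm(dr); dr*=np.sign(dr[0])
pt=np.linalg.lstsq(np.array([N[0][0],N[1][0],dr]),[N[0][1],N[1][1],dr@np.array([.52,-.228,.045])],rcond=None)[0]
print('axis dir',dr,'pt',pt)
# ---- cradle: board plane from depth
c1,c2=load('c1'),load('c2')
cl=[];co=[]
for im in (c1,c2):
    v,u=np.mgrid[60:300,90:420];uv=np.c_[u.ravel(),v.ravel()]
    p=dpt(im,uv); k=(abs(p[:,1]-.009)<.09)&(p[:,0]>.42)&(p[:,0]<.70)&(p[:,2]<.26)&(p[:,2]>.005); cl.append(p[k]);co.append(im['frame'][uv[k,1],uv[k,0]])
    q=p[(abs(p[:,1]-.009)<.045)&(p[:,0]>.48)&(p[:,0]<.6)&(p[:,2]<.2)]
    for _ in range(8):
        A=np.c_[q[:,:2],np.ones(len(q))];s=np.linalg.lstsq(A,q[:,2],rcond=None)[0];r=q[:,2]-A@s
        q=q[r<max(.0015,np.percentile(r,60))] if r.max()>.003 else q
    n=np.array([-s[0],-s[1],1]);n/=np.linalg.norm(n);print('plane',s,'slope deg',np.degrees(np.arccos(n[2])),'az',np.degrees(np.arctan2(-n[1],-n[0])),len(q),r.std())
np.savez('pics/cloud.npz',p=np.vstack(cl),c=np.vstack(co),n=n,s=s)
E
python3 meas.py
```

```text
silver rows [153 256] w 18.0 gold [([216, 103, 31, 56, 1135], [231.2, 128.9]), ([215, 76, 21, 14, 236], [224.7, 81.9]), ([250, 253, 18, 7, 49], [258.4, 257.1]), ([246, 136, 2, 2, 3], [246.7, 136.3])] hole [232.4 131.4] 54 P [[227.0, 78.0], [257.0, 252.0], [236.0, 131.0]]
silver rows [153 257] w 18.0 gold [([285, 103, 33, 56, 1287], [301.7, 130.1]), ([284, 75, 22, 15, 221], [295.1, 81.9]), ([314, 255, 15, 6, 39], [321.2, 257.9]), ([285, 85, 1, 4, 4], [285.0, 86.5])] hole [302.3 131.4] 59 P [[297.0, 78.0], [318.0, 253.0], [306.0, 131.0]]
hole tri (array([ 0.47837797, -0.23583247,  0.05937106]), np.float64(7.666272001810146e-05))
axis dir [0.98626483 0.16168049 0.03378032] pt [ 0.52017644 -0.22865301  0.04297398]
plane [ 0.57739294 -0.00936041 -0.25120329] slope deg 30.005093521994336 az -0.928769610369347 8719 0.0008036251841121944
plane [ 0.57809687 -0.01035765 -0.25154702] slope deg 30.03605647173381 az -1.0264473948340855 8662 0.0008005653541895696
```

```bash
cat > rect.py <<'E'
from h import *
h1,h2=load('h1'),load('h2')
for im,pts in ((h1,([224.3,76],[258.6,259.5])),(h2,([294.6,75.5],[321.5,260.5]))): print('ends',plane(im,pts,.047).round(4).tolist())
print('crown',tri(h1,[224.3,76],h2,[294.6,75.5]),'open',tri(h1,[258.6,259.5],h2,[321.5,260.5]))
d=np.load('pics/cloud.npz');p=d['p'];c=d['c'];n=d['n'];s=d['s']
X=np.array([1,0,0])-n*n[0];X/=np.linalg.norm(X)   # provisional: uphill with yaw 0
yaw=np.radians(-1.0); hx=np.array([np.cos(yaw),np.sin(yaw),0]); X=hx-n*(hx@n);X/=np.linalg.norm(X);Y=np.cross(n,X)
O=np.array([.5,.009,s@[.5,.009,1]])+.040*n
r=(p-O)@np.c_[X,Y,n]*1000
np.savez('pics/prov.npz',X=X,Y=Y,n=n,O=O)
print('origin prov',O)
# heightmap/colour map 1px=0.5mm, x from -80..200, y -80..80
W=np.zeros((560,320,3),np.uint8);Hm=np.full((560,320),-60.)
i=((r[:,0]+80)*2).astype(int);j=((r[:,1]+80)*2).astype(int);k=(i>=0)&(i<560)&(j>=0)&(j<320)
o=np.argsort(r[k,2]);i,j=i[k][o],j[k][o]
for di in (0,1):
  for dj in (0,1):
    ii=np.clip(i+di,0,559);jj=np.clip(j+dj,0,319);W[ii,jj]=c[k][o];Hm[ii,jj]=r[k,2][o]
hv=cv2.applyColorMap(np.clip((Hm+60)*2.1,0,255).astype(np.uint8),cv2.COLORMAP_JET)
cv2.imwrite('pics/rect.png',np.hstack([W,hv]))
# saddles: points above board by 20..42mm
q=r[(r[:,2]>-36)&(r[:,2]<20)&(abs(r[:,1])<35)&(r[:,0]<130)]
hx_=np.histogram(q[:,0],np.arange(-60,132,4)); print([(int(b),int(a)) for a,b in zip(*hx_) if a])
# board edges in y per x band
for x in range(-20,110,20):
    b=r[(abs(r[:,0]-x)<4)&(abs(r[:,2]+40)<3)]; print(x,'board y',np.percentile(b[:,1],[.5,99.5]).round(1),'z',np.median(b[:,2]).round(1))
E
python3 rect.py
```

```text
ends [[0.4251, -0.2438, 0.047], [0.6222, -0.2126, 0.047]]
ends [[0.4248, -0.2436, 0.047], [0.6228, -0.21, 0.047]]
crown (array([ 0.42503219, -0.24366336,  0.04762708]), np.float64(0.0003689784367830663)) open (array([ 0.61712675, -0.21175354,  0.05932244]), np.float64(0.00046971367439870167))
origin prov [0.47998142 0.00935867 0.07203661]
[(-60, 289), (-56, 7), (-32, 134), (-28, 434), (-24, 430), (12, 149), (16, 554), (20, 481), (24, 478), (28, 422), (124, 1159)]
-20 board y [-55.5  53.1] z -39.9
0 board y [-54.9  53.4] z -40.0
20 board y [-55.7  53.4] z -40.0
40 board y [-55.5  53.3] z -39.9
60 board y [-54.6  53.1] z -40.0
80 board y [-55.5  53.2] z -40.0
100 board y [-55.4  53.3] z -40.0
```

View pics/rect.png

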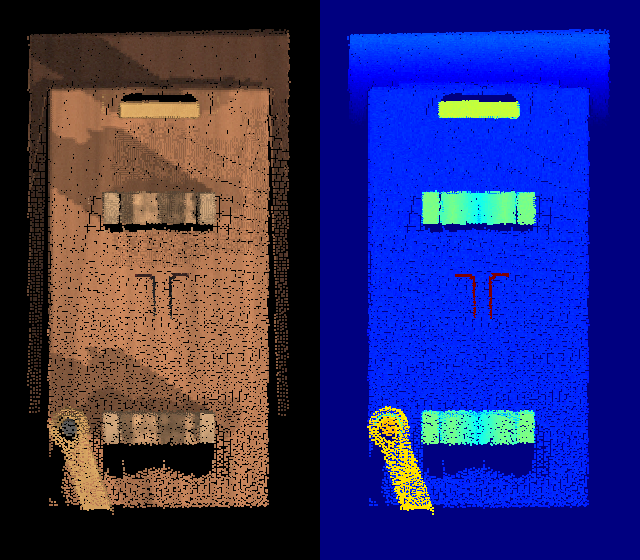

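The ramp fits well: slope 30.0°, yaw −1.0°, board 40 mm below the saddle tops, saddles 110 mm apart, and keeper at about 1.23 rad. The stop face, saddles and pivot all agree to within 1 mm. I'll fix the frames and grasp.

```bash
cat >> h.py <<'E'
def rampinit():
    d=np.load('pics/prov.npz'); X,Y,n,O=d['X'],d['Y'],d['n'],d['O']
    return X,Y,n,O-.0220*X-.0004*Y
try:
    RX,RY,RZ,RO=rampinit()
    QR=quat(y=RY*1.0 if np.cross(RY,-RZ)@RX<0 else -RY,z=-RZ)   # tool x = -ramp x
except FileNotFoundError: pass
def rp(x,y,z): return RO+(x*RX+y*RY+z*RZ)/1000
def tcp(g): return np.asarray(g)-.011*RZ      # TCP for a grasp point, tool along -ramp z
E
python3 - <<'E'
from h import *
d=np.load('pics/cloud.npz');r=(d['p']-RO)@np.c_[RX,RY,RZ]*1000
for nm,k in (('losad',(abs(r[:,0]-45)<12)&(r[:,2]>-15)&(r[:,2]<8)&(abs(r[:,1])<35)),('upsad',(abs(r[:,0]-155)<12)&(r[:,2]>-15)&(r[:,2]<8)&(abs(r[:,1])<32)),('stop',(abs(r[:,0])<14)&(r[:,2]>3)&(r[:,2]<20)),('arm',(r[:,0]>165)&(r[:,2]>8)&(r[:,2]<40)&(r[:,0]<195))):
    q=r[k]; print(nm,np.percentile(q[:,0],[1,99]).round(1),np.percentile(q[:,1],[1,99]).round(1),'z',np.percentile(q[:,2],[5,50,98]).round(1))
q=r[k]; s=np.polyfit(q[:,0]-155,q[:,1]+45,1); print('keeper angle est',np.pi/2-np.arctan(s[0]), np.arctan2((q[:,0]-155).mean(),(q[:,1]+45).mean()))
print('RO',RO)
t=np.array([.9868,.162,0]);t/=np.linalg.norm(t); C=np.array([.5233,-.2283,.045]); G=C+.012*t
q=quat(y=np.cross([0,0,-1],-t),z=[0,0,-1])
for a in (rp(118,0,60),rp(118,0,0),rp(230,-18,100)): print(inverse_kinematics(tcp(a),QR))
move_to([G[0],G[1],.12],q); move_l([G[0],G[1],.034],.12); f0=state()['ft_force']; close(); s=state()
print('gap',s['finger_gap'],s['finger_force'],s['ft_force']-f0,s['time'])
move_l([G[0],G[1],.054],.05); move_l([G[0],G[1],.20],.2); s=state(); print('lifted',s['finger_gap'],s['finger_force'],s['ft_force']-f0,s['time'])
im=grabw('lift'); cv2.imwrite('pics/lift.png',im['frame'])
E
```

```text
losad [37.6 53.5] [-28.2  27.1] z [-11.9  -3.1   1.1]
upsad [147.2 163.5] [-28.4  26.7] z [-12.9  -4.1   0.9]
stop [-7.5  0.4] [-19.9  19.3] z [ 7.6  8.9 10.6]
arm [165.3 194.8] [-47.6 -25.2] z [17.8 19.4 20.8]
keeper angle est 1.2800089885244472 1.226416924099706
RO [0.46093165 0.00928818 0.06102474]
[-0.06258996 -0.56781124  1.99031388  0.02403005  1.19539291 -1.61882369]
[-0.05920608 -0.45544657  2.00630753  0.02359589  1.06699075 -1.61847365]
[-0.09524683 -0.33459459  1.66373392  0.04025969  1.28973737 -1.64948256]
gap 0.018486677523811158 29.999875724315643 [ 0.3822521  -0.63787951 -0.39767607] 7.725
lifted 0.018213312615153517 29.999670088291168 [ 0.28146652  0.25439039 -2.40736933] 9.1583
```

View pics/lift.png

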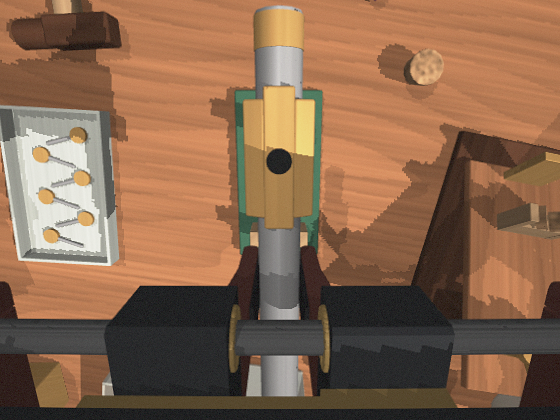

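Held well: the lip hole is at (279,160) and the crown end at (278,10), in line with the gripper. Next I'll measure the in-hand offset, then carry it across and lower it in with force checks.

```bash
python3 - <<'E'
from h import *
im=load('lift'); s=state(); q=s['ee_rot'];Rt=R.from_quat(q[[1,2,3,0]]).as_matrix();p=s['ee_pos']
gray=im['frame'].max(2); m=(gray[140:182,262:296]<60); yx=np.argwhere(m).mean(0)+[140,262]; print('hole',yx)
def tool(P): return (Rt.T@(np.atleast_2d(P)-p).T).T*1000
h=plane(im,[yx[::-1]],p[2]+.024); c=plane(im,[[278.5,9]],p[2]+.0155)
print('hole tool mm',tool(h),'depth',tool(dpt(im,[[279,200]])),tool(dpt(im,[[279,120]])),'band pt',tool(dpt(im,[[279,30]])),'silver',tool(dpt(im,[[279,65],[279,237]])),'crown',tool(c))
E
```

```text
hole [161.04968944 278.70600414]
hole tool mm [[ 57.45026976  -0.32997489 -23.8339395 ]] depth [[ 42.02663804  -0.2124627  -23.81332771]] [[ 72.72693603  -0.22076537 -23.89969754]] band pt [[103.81504814  -0.22864111 -21.39211185]] silver [[ 92.41562983  -0.22533879 -19.74342784]
 [ 24.84922559  -0.20704751 -19.3405071 ]] crown [[112.31619993  -0.41419021 -15.17467216]]
```

```bash
cat >> h.py <<'E'
TX,TZ=12.4,10.
def tube(cx,z,y=0.2): return rp(cx+TX,y,z-TZ)   # TCP for the held tube's centre
def fr(): # force in ramp axes
    hold(.06); return np.array([RX,RY,RZ])@state()['ft_force']
E
python3 - <<'E'
from h import *
move_to([.50,-.2,.27],QR); move_l(tube(107,90),.25); move_l(tube(107,14),.15); hold(.3)
f0=fr(); print('f0',f0,state()['time'])
z=14.
while z>-2.5:
    z-=1.5 if z>6 else .75; move_l(tube(107,z),.04); f=fr()-f0
    if z<6: print('z',z,f.round(1))
    if f[2]>5: break
print(state()['finger_gap'],state()['time'])
im=grabw('place'); cv2.imwrite('pics/place.png',im['frame'])
E
```

```text
f0 [-1.1989131  -0.40044646 -1.93404927] 11.95
z 5.0 [-0.4  0.7 -0.1]
z 4.25 [0.3 0.6 0.4]
z 3.5 [0.3 0.9 0.6]
z 2.75 [ 0.4 -0.2  0.4]
z 2.0 [0.6 0.4 0.7]
z 1.25 [-0.3 -0.1  0.2]
z 0.5 [0.6 0.3 0.3]
z -0.25 [-1.2 -0.5  3.2]
z -1.0 [-1.4 -1.6  9.4]
0.01847928874150356 16.2667
```

View pics/place.png

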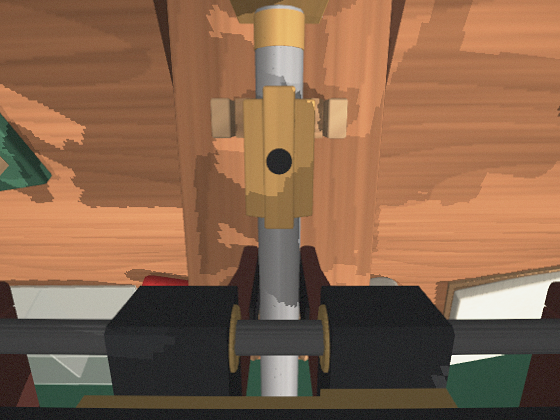

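The tube is in both saddles with contact at z ≈ 0. The crown at (279,8) is a few mm short of the stop plate. Now I'll ease off and slide it down to the stop.

```bash
python3 - <<'E'
from h import *
move_l(tube(107,-.1),.03); f0=fr(); x=107.; print('f0',f0)
while x>96:
    x-=1 if x>103 else .5; move_l(tube(x,-.1),.04); f=fr()-f0
    if x<104: print(x,f.round(1))
    if f[0]>7: break
print(state()['time'],fr()-f0)
gripper_open(); hold(.2); print('open',state()['finger_gap'],fr())
p=state()['ee_pos']; move_l(p+.10*RZ,.2); hold(.1)
im=grabw('seat'); cv2.imwrite('pics/seat.png',im['frame']); print(state()['time'])
E
```

```text
f0 [-1.18362805 -0.32854607  2.67769539]
103.0 [ 2.4 -2.7 -1.2]
102.5 [ 2.3 -2.8 -0.3]
102.0 [ 3.4 -3.  -1.1]
101.5 [ 3.5 -3.  -0.1]
101.0 [ 4.2 -3.6 -0.9]
100.5 [ 6.7 -2.8 -3.2]
100.0 [ 8.9 -2.6 -3.8]
19.7083 [ 7.98959443 -2.75869485 -4.05971484]
open 0.08778810717561422 [-0.01472362  0.14445447 -0.63525761]
21.975
```

View pics/seat.png

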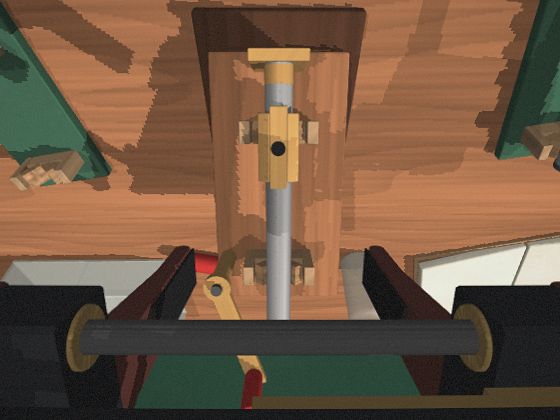

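The tube is seated with its crown against the stop: stop at (279,57), lip hole at (278,149), tube straight in both saddles. The keeper pivot is at (216,290) and the knob base is near (254,378). I'll check the seat numerically and find the knob from this view and from the first top and scene views.

```bash
python3 - <<'E'
from h import *
def rplane(im,uv,z):
    o,d=ray(im,uv); O=RO+z/1000*RZ; return (((o+d*(((O-o)@RZ)/(d@RZ))[:,None])-RO)@np.c_[RX,RY,RZ]*1000).round(1)
im=load('seat'); print('hole (exp 55,0)',rplane(im,[[278.3,149]],13),'axis pts y',rplane(im,[[279,100],[279,230],[279,300]],9.5)[:,:2].tolist())
print('pivot',rplane(im,[[216,290]],20),'knob base',rplane(im,[[255,377]],20))
# knob in first top and scene pictures: red blob nearest expected
E={}
for n in ('top','scene'):
    im=load(n); hsv=cv2.cvtColor(im['frame'],cv2.COLOR_BGR2HSV); H,S,V=[hsv[...,i].astype(int) for i in range(3)]
    m=(((H<6)|(H>172))&(S>150)&(V>90)).astype(np.uint8); nn,l,st,c=cv2.connectedComponentsWithStats(m)
    e=proj(im,rp(155+80*np.sin(1.24),-45+80*np.cos(1.24),43))[0]
    k=min((k for k in range(1,nn) if st[k,4]>4),key=lambda k:np.hypot(*(c[k]-e))); y,x=np.nonzero(l==k)
    print(n,'exp',e.round(1),'blob',c[k].round(1),st[k].tolist(),'centre on z=39:',rplane(im,[c[k]],39)); E[n]=(im,c[k])
P,g=tri(*E['top'],*E['scene']); print('tri',((P-RO)@np.c_[RX,RY,RZ]*1000).round(1),g)
E
```

```text
hole (exp 55,0) [[56.3 -0.2 13. ]] axis pts y [[24.9, 0.3], [114.5, 0.3], [171.3, 0.3]]
pivot [[157.1 -45.7  20. ]] knob base [[233.6 -18.8  20. ]]
top exp [295.7 152. ] blob [295.1 151.7] [293, 148, 5, 8, 31] centre on z=39: [[230.4 -17.5  39. ]]
scene exp [285.6 215.4] blob [286.5 216.1] [284, 210, 6, 13, 49] centre on z=39: [[226.8 -15.6  39. ]]
tri [230.8 -17.3  40.3] 0.00023070373533028133
```

The knob is at ramp (230.8, −17.3, 40), radius 80.7 mm from the pivot, which gives an angle of 1.22 rad; the grip height agrees. Next I'll grasp it across the tangent and swing it along its arc.

```bash
cat > keep.py <<'E'
from h import *
def pose(a,z,sg,r=80.): 
    t=np.cos(a)*RX-np.sin(a)*RY
    return tcp(rp(155.5+r*np.sin(a),-45.3+r*np.cos(a),z)),quat(y=sg*t,z=-RZ)
best=None
for sg in (1,-1):
    J=[inverse_kinematics(*pose(a,43,sg)) for a in (1.22,.6,-.03)]
    print(sg,[None if j is None else j.round(2).tolist() for j in J])
    if all(j is not None for j in J):
        c=max(abs(j[5]) for j in J)
        if best is None or c<best[0]: best=(c,sg)
sg=best[1]; A=1.22
p=state()['ee_pos']; move_l(p+.04*RZ,.25)
move_to(*pose(A,125,sg)); move_l(pose(A,43,sg)[0],.12); hold(.1); f0=fr(); close(); s=state(); print('gap',s['finger_gap'],(fr()-f0).round(1),s['time'])
if 0.010<s['finger_gap']<.018:
    for a in list(np.linspace(A,0,8)[1:])+[-.02,-.04]:
        P,q=pose(a,43,sg); move_l(P,.10,q); f=fr()-f0; print(round(a,2),f.round(1),state()['finger_gap'].round(4))
        if np.linalg.norm(f[:2])>12: break
    print(state()['time'])
E
python3 keep.py
```

```text
1 [[-0.09, -0.26, 1.69, 0.04, 1.19, 1.14], [-0.01, -0.32, 1.77, -0.01, 1.17, 0.61], [0.03, -0.44, 1.9, -0.02, 1.16, 0.02]]
-1 [[-0.09, -0.26, 1.69, 0.04, 1.19, -2.0], [-0.01, -0.32, 1.77, -0.01, 1.17, -2.53], None]
gap 0.013350711645489125 [ 0.1  0.4 -1.2] 26.75Traceback (most recent call last):
  File "keep.py", line 17, in <module>
    P,q=pose(a,43,sg); move_l(P,.10,q); f=fr()-f0; print(round(a,2),f.round(1),state()['finger_gap'].round(4))
                                                                               ^^^^^^^^^^^^^^^^^^^^^^^^^^^
AttributeError: 'float' object has no attribute 'round'
```

```bash
python3 - <<'E'
exec(open('keep.py').read().split('best=None')[0])
A=1.22; sg=1; f0=fr(); print('now',f0.round(1))
for a in list(np.linspace(A,0,8)[2:])+[-.015,-.03]:
    P,q=pose(a,43,sg); move_l(P,.10,q); f=fr()-f0; print(round(a,2),f.round(1),round(state()['finger_gap'],4))
    if np.linalg.norm(f[:2])>12: break
print(state()['time'])
p=state()['ee_pos']; gripper_open(); hold(.2); print('f',fr()-f0); move_l(p+.11*RZ,.2); move_to(tcp(rp(100,40,160)),QR); hold(.2)
im=grabw('end'); cv2.imwrite('pics/end.png',im['frame']); print(state()['time'])
E
```

```text
now [-0.   0.8  0.2]
0.87 [-0.2  0.1  0. ] 0.0136
0.7 [0.6 1.1 0.2] 0.0134
0.52 [ 0.3  1.6 -1.3] 0.0134
0.35 [-0.1  1.4  0.7] 0.0136
0.17 [-0.6  2.5  0.3] 0.0133
0.0 [-1.3  2.8 -0.1] 0.0133
-0.01 [ 3.4  2.5 -3.4] 0.0136
-0.03 [ 8.4  1.8 -6.5] 0.0135
30.1667
f [-0.10358282 -0.64866787  0.21957679]
33.9417
```

View pics/end.png

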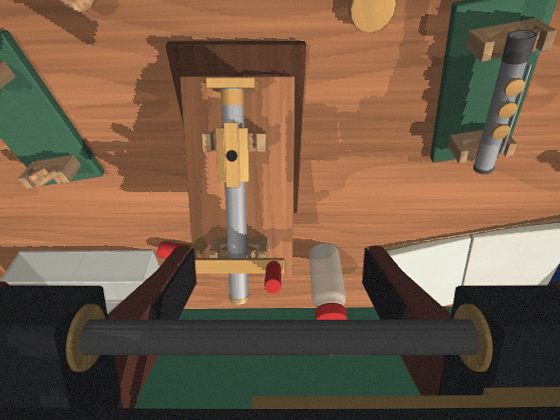

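The keeper lies across the tube at (238,266) with the knob at (272,277). It reached its end stop, where the force rose at −0.01 rad. The crown is still at the stop (231,87) with the lip hole at (232,156) facing up, and the arm is clear. Last check, then I'll hand in.

```bash
python3 - <<'E'
from h import *
im=load('end')
def rplane(uv,z):
    o,d=ray(im,uv); O=RO+z/1000*RZ; return (((o+d*(((O-o)@RZ)/(d@RZ))[:,None])-RO)@np.c_[RX,RY,RZ]*1000).round(1)
h=rplane([[232,156]],13)[0]; k=rplane([[200,266],[260,267.5]],20); a=np.arctan2(*(k[1]-k[0])[:2]); print(h,k,a)
if abs(h[0]-55.5)<3 and abs(h[1])<2.5 and abs(a)<.1: print(job_done())
E
```

```text
[56.4  0.  13. ] [[155.  -32.   20. ]
 [156.5  22.7  20. ]] 0.027415432873646128
the job is handed in; nothing more can be done
None
```

I seated the head joint in the cradle, crown against the stop and lip plate up, swung the keeper to its end stop (about 0.03 rad in the last image), and handed the job in with the arm clear; the verdict was not shown.

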